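Clear the kettle off the draining stand and hold the strainer basket above it

ROBOT

A 6-joint arm with a two-finger parallel gripper is mounted at the origin on the work surface. World frame = base frame: x ahead of the robot, y to its left, z up, the work surface at z = 0. Lengths are in m, angles in rad, forces in N, time in s.
With the tool pointing down it reaches from about 0.425 to 0.95 m from the base axis. Payload 3.5 kg.
Tool frame: the origin (TCP) lies on the centre line of the jaws, within the pads' length; the fingertips stand 11 mm ahead of it and the grasp point (between the pads) lies 8 mm behind it; y points along the fingers, x is the direction in which the jaws open and shut, and the axes are right-handed (so a half turn about y gives the same grasp; the last joint's range is limited). The gripper opens to 85 mm and grips with 20 to 120 N. Pads are 22 mm wide; open, the fingers measure 114 mm over their backs; the gripper's body (76 mm by 85 mm) begins 54 mm behind the grasp point. The pads swing forward as they close: fully open they stand 13 mm farther back than shut.
Start: joints at [0.971, 0.286, 1.577, -0, 1.279, -0.15], TCP at [0.293, 0.608, 0.242] pointing down, gripper open.
Joint ranges: [-2.77, 2.77], [-0.9, 2.22], [0.21, 2.48], [-1.53, 4.67], [0.24, 2.81], [-2.84, 2.84]. Speed limits (rad/s): [2.79, 2.79, 3.14, 3.14, 3.14, 3.14].

INTERFACE

Orientations are given as a unit quaternion [x, y, z, w].
In Python, from plant import get_state, read_camera, sign_off gives the robot as it stands.
- The arm moves only by the shell command python3 -m inch 'ROWS' [FORCE]. ROWS is JSON, a list of rows, each an object of numbers: "ax", "ay", "az": the turn, a rotation vector about the tool's x, y, z in rad; "x", "y", "z": the shift along the tool's x, y, z in mm; "hand": the closure, from -1 (fully open) to 1 (shut). In form: [{"ax": .., "ay": .., "az": .., "x": .., "y": .., "z": .., "hand": ..}, ...]. A call has 1 to 5 rows; each row shifts and turns the commanded pose from where the row before left it, along the tool's axes as they then stand; what a row does not reach is not made up. A row lasts 1/12 s, in which the tool goes at most 41.7 mm and 7.16 degrees, less where a joint would pass 70% of its speed; a pose out of reach is approached as far as the arm can. A call with a gripper value outside its range is refused whole. The fingers move at their own pace and stop on an object; FORCE is the grip in N (left out, the last holds). Time passes only in rows, so rows that do not move let the fingers close. It gives the time, the measured TCP pose, the force and the opening at its end, in the units of the state.
- get_state(): the state, without advancing time (a new reading comes with each control period).
- read_camera(name): name is "scene" or "top" or "wrist"; returns a dict with "img" (420x560x3 uint8, red, green, blue), "fov_y" (degrees; the focal length in pixels is half the picture's height over the tangent of half this angle, whatever the lens; pixels are square), "cx", "cy" (the principal point, pixels), "distortion" ([k1, k2, p1, p2, k3] as OpenCV has them; the pictures are not rectified), "T" (4x4, takes a point from camera to world coordinates); the wrist camera has in their place "T_tool_cam" (4x4, takes a point from camera to tool coordinates, whose origin is the TCP and whose axes are the tool frame's). Camera axes: x right, y down, z forward; pixel columns grow to the right and rows downward; lengths in m; the calibration is good to about 2 mm. A picture is of the moment at which its call begins: read the wrist's pose just before it. There is no depth.
- sign_off(): hands the job in, once; it reports no verdict.
The state is a dict: "time": time; "qpos": joint angles; "dq": joint speeds; "joint_efforts": joint torques, N m; "eef_pos": TCP position; "tcp_rot": TCP orientation; "contact_force": force on the tool from outside, world axes, zero at the start; "wrist_torque": the same for the moment, N m; "opening": opening from 0.0 (shut) to 1.0 (fully open).
Only numpy, scipy, OpenCV 4.12 (cv2) and the standard library are available. Lean on these libraries where they do the work, as an engineer would, in place of code of your own. Each camera call takes 0.05 s, during which the arm holds its last target. There are 200 camera calls.

TASK

Lift the kettle off the draining stand by its handle, set it down gently and upright in the middle of the round pot mat, and let go of it. Then take the wire strainer basket by its handle, carry it over the plate rack, and hold it level over the draining stand so that it can drip: centred, lined up with the stand's long side, its floor about 2 cm above the bars and never touching the stand. Finish while holding it there, still; do not touch the plate rack, and leave the bowl, bottle and mug where they are.

Things in the scene. Friction and masses are not known exactly. Their poses are not given: they have to be found in the camera images.
- kettle: Stainless kettle, about 0.5 kg: round body 126 mm across at most (foot 120 mm across), 90 mm high plus a small black lid knob up to 106 mm, and a fixed arched handle. Origin: centre of its underside; z up. The spout points along +x, its end 98 mm out from the axis. The handle arches over the lid in the x-z plane. It starts standing on the draining stand's bars.
- kettle_grip (a point): Centre of the kettle's black handle grip, 148 mm above its underside, on its axis. The grip is a bar 70 mm long along the kettle's x, 16 mm wide (y) and 16 mm high; free space of 34 mm under it to the lid knob.
- stand: Fixed draining stand of stainless bars, 150 mm (x) by 200 mm (y, its long side), 50 mm high, with a shallow grey drip tray beneath. Origin: centre of its footprint on the counter; z up.
- stand_top (a point): Centre of the draining stand at the top of its bars, 50 mm above the counter; axes as the stand's.
- mat: Fixed round black rubber pot mat, 150 mm across, 4 mm thick, on the counter on the robot's side of the stand. Origin: centre of its underside (on the counter).
- basket: Stainless wire strainer basket, about 0.35 kg, rectangular: 100 mm (x) by 150 mm (y, its long side), 60 mm deep, flat floor, with a fixed arched handle in its y-z plane. Origin: centre of its underside; z up. It starts standing on the counter on the other side of the plate rack from the stand.
- basket_grip (a point): Centre of the basket's black handle grip, 118 mm above its underside, on its axis. The grip is a bar 70 mm long along the basket's y, 16 mm wide (x) and 16 mm high; it is free to the basket's floor below.
- rack: Fixed wire plate rack with six white plates standing in it: 240 mm (x) by 96 mm (y) at the rack, plates 112 mm wide (y), top of the plates 128 mm above the counter. It stands between stand and basket. Origin: centre of its footprint on the counter; x along the row.
- bowl: Bystander: dark wooden bowl, 110 mm across, 60 mm high. Origin: centre of its underside.
- bottle: Bystander: green detergent bottle with white cap, 56 mm across, 170 mm high. Origin: centre of its underside.
- mug: Bystander: white mug, 76 mm across, 85 mm high, handle at its +y. Origin: centre of its underside.
Things that resemble listed ones, but are neither listed nor needed, are in the scene too. What is shaped like the kettle but green is not meant.

How it is judged:
By the outcome, as a careful person would: the job done as asked, in the order asked, and still so for the second after the job is handed in, while the arm keeps its last pose, push and grip.
It also fails if it takes over 64 s, if anything falls off the work surface, if the arm or the gripper's body presses on something with over 40 N, if the wrist force passes 120 N, or if a joint passes its speed limit or range.

## Working session

There is one attempt and no reset: what is moved stays moved. The work goes in short steps, Python scripts to look and compute and a shell command to move; the robot and the scene stay as the last step left them, time stands still between calls to the robot, and variables do not carry over. Pictures are saved under pics/ and viewed, about 8 in all and at most 12, crops included, and the job is handed in when it is done.

```bash
mkdir -p pics; ls
python3 - <<'E'
from plant import get_state, read_camera
import cv2,numpy as np
s=get_state();print(s)
for n in("scene","top"):
    c=read_camera(n);cv2.imwrite(f"pics/{n}0.png",c["img"][:,:,::-1]);np.savez(f"{n}0.npz",**c)
    print({k:np.round(v,4) for k,v in c.items() if k!="img"})
E
```

```text
pics
{'time': 0.0, 'qpos': array([ 9.70988345e-01,  2.87190806e-01,  1.57818713e+00,  3.05497926e-05,
        1.27858328e+00, -1.50052159e-01]), 'dq': array([-0.00116878, -0.00223429,  0.00090048, -0.00093282,  0.00059318,
       -0.00081799]), 'joint_efforts': array([-1.86249326e-04, -4.05972254e+01, -2.92633277e+01, -6.81749748e-05,
        5.66146089e-03, -1.97176411e-05]), 'eef_pos': array([0.29309201, 0.60734764, 0.24092489]), 'tcp_rot': array([ 0.59923026,  0.37514211, -0.37668607, -0.5985809 ]), 'contact_force': array([ 0.33794905,  0.54173795, -0.6012    ]), 'wrist_torque': array([0.0055002 , 0.01272218, 0.01563394]), 'opening': 0.9997186747884096}
{'fov_y': np.float64(48.1087), 'cx': np.float64(278.7259), 'cy': np.float64(209.292), 'distortion': array([-0.0866,  0.    ,  0.    ,  0.    ,  0.    ]), 'T': array([[-0.8393,  0.4521, -0.302 ,  0.9658],
       [ 0.5437,  0.7025, -0.4593,  0.5278],
       [ 0.0045, -0.5497, -0.8354,  1.2676],
       [ 0.    ,  0.    ,  0.    ,  1.    ]])}
{'fov_y': np.float64(51.6374), 'cx': np.float64(283.2209), 'cy': np.float64(207.5322), 'distortion': array([-0.0158,  0.    ,  0.    ,  0.    ,  0.    ]), 'T': array([[-0.012 , -0.9909,  0.1339,  0.4069],
       [-0.9999,  0.0125,  0.0034, -0.1087],
       [-0.005 , -0.1338, -0.991 ,  1.3079],
       [ 0.    ,  0.    ,  0.    ,  1.    ]])}
```

View pics/top0.png

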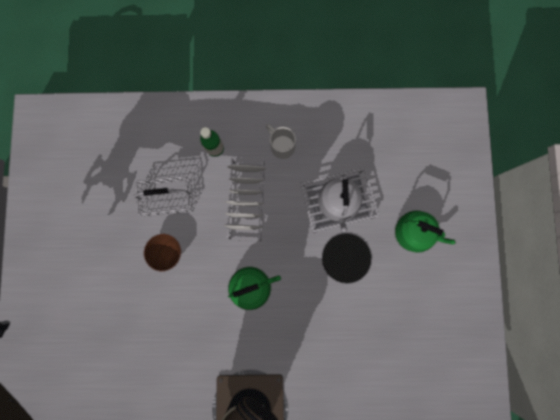

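View pics/scene0.png

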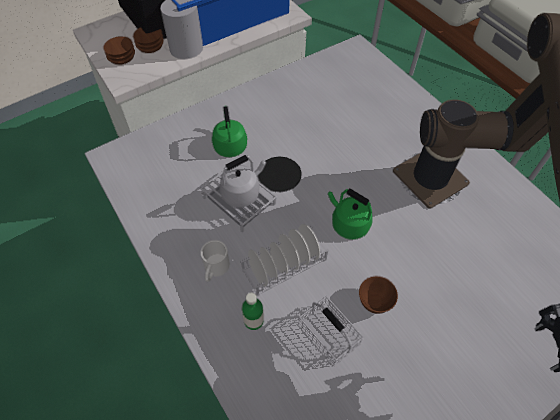

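```bash
cat > h.py <<'E'
import numpy as np,cv2
from scipy.spatial.transform import Rotation as R
def ray(c,uv,T=None):
    T=c["T"] if T is None else T
    h=c["img"].shape[0];f=h/2/np.tan(np.radians(float(c["fov_y"]))/2)
    K=np.array([[f,0,float(c["cx"])],[0,f,float(c["cy"])],[0,0,1]])
    p=cv2.undistortPoints(np.array(uv,float).reshape(-1,1,2),K,np.array(c["distortion"],float)).reshape(-1,2)
    d=np.c_[p,np.ones(len(p))]@T[:3,:3].T
    return T[:3,3],d
def plane(c,uv,z,T=None):
    o,d=ray(c,uv,T);return o+d*((z-o[2])/d[:,2])[:,None]
def tri(c1,u1,c2,u2,T1=None,T2=None):
    o1,d1=ray(c1,u1,T1);o2,d2=ray(c2,u2,T2);d1=d1[0];d2=d2[0]
    s=np.linalg.lstsq(np.c_[d1,-d2],o2-o1,rcond=None)[0]
    a=o1+s[0]*d1;b=o2+s[1]*d2;return (a+b)/2,np.linalg.norm(a-b)
def blob(img,box,thr=45,mask=None):
    x0,y0,x1,y1=box
    m=(img.max(2)<thr) if mask is None else mask
    m=m[y0:y1,x0:x1].astype(np.uint8)
    n,l,s,ce=cv2.connectedComponentsWithStats(m)
    i=1+np.argmax(s[1:,4]);pts=np.argwhere(l==i)[:,::-1]+[x0,y0]
    r=cv2.minAreaRect(pts.astype(np.float32));return pts,r
def wristT(s,c):
    T=np.eye(4);T[:3,:3]=R.from_quat(s["tcp_rot"]).as_matrix();T[:3,3]=s["eef_pos"];return T@c["T_tool_cam"]
E
python3 - <<'E'
from h import *
t=dict(np.load("top0.npz"));s=dict(np.load("scene0.npz"))
print(R.from_quat([ 0.59923026,  0.37514211, -0.37668607, -0.5985809 ]).as_matrix().round(3))
def both(n,bt,bs,z):
    pt,rt=blob(t["img"],bt);ps,rs=blob(s["img"],bs)
    X,g=tri(t,[rt[0]],s,[rs[0]])
    P=plane(t,cv2.boxPoints(rt),z)
    print(n,"top",np.round(rt[0],1),len(pt),"scene",np.round(rs[0],1),len(ps),"tri",X.round(4),"gap",g.round(4),"top@z",plane(t,[rt[0]],z).round(4),"scene@z",plane(s,[rs[0]],z).round(4))
    e=P[[1,2]]-P[[0,1]];L=np.linalg.norm(e,axis=1);k=e[np.argmax(L)];print("  sizes",L.round(3),"yaw long",np.degrees(np.arctan2(k[1],k[0])).round(1)%180)
both("kgrip",(335,172,355,210),(220,150,252,170),.198)
both("bgrip",(140,182,172,200),(318,303,348,335),.118)
pt,rt=blob(t["img"],(318,230,376,286),60);print("mat",rt,plane(t,[rt[0]],.004),plane(t,[[rt[0][0]-25,rt[0][1]],[rt[0][0]+25,rt[0][1]]],.004))
i=cv2.resize(t["img"][110:290,120:400,::-1],None,fx=2.8,fy=2.8,interpolation=cv2.INTER_CUBIC)
cv2.imwrite("pics/topcrop.png",cv2.convertScaleAbs(i,alpha=1.5))
E
```

```text
[[ 0.435 -0.001 -0.901]
 [ 0.901 -0.002  0.435]
 [-0.002 -1.     0.   ]]
kgrip top [344.2 191.6] 127 scene [236.3 162.1] 137 tri [ 0.5954 -0.2626  0.2024] gap 0.0008 top@z [[ 0.5965 -0.2635  0.198 ]] scene@z [[ 0.5936 -0.2655  0.198 ]]
  sizes [0.018 0.066] yaw long 1.0
bgrip top [155.5 191.2] 107 scene [333.  319.1] 171 tri [0.6172 0.2515 0.1187] gap 0.0022 top@z [[0.6182 0.251  0.118 ]] scene@z [[0.6162 0.252  0.118 ]]
  sizes [0.065 0.013] yaw long 95.7
mat ((346.0, 258.0), (48.0, 48.0), 90.0) [[ 0.42871364 -0.2897913   0.004     ]] [[ 0.42964507 -0.21520814  0.004     ]
 [ 0.42776629 -0.36438949  0.004     ]]
```

View pics/topcrop.png

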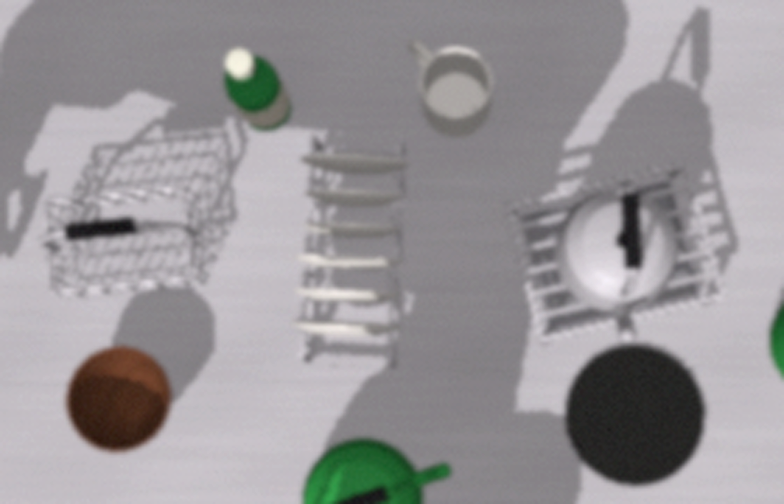

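Views so far: in top, the kettle grip is at (344,192), the mat at (346,258), the basket grip at (155,191), and the rack at about (246,200). The stand is turned by about 13°. The two green kettles are decoys. I'll turn the jaws across the kettle grip and travel above it.

```bash
python3 -m inch '[{"ay":-0.117,"y":-18},{"ay":-0.117,"y":-18},{"ay":-0.117,"y":-18},{"ay":-0.117,"y":-18}]' | tail -c 600
python3 -m inch '[{"x":-35,"z":-12.5},{"x":-35,"z":-12.5},{"x":-35,"z":-12.5},{"x":-35,"z":-12.5},{"x":-35,"z":-12.5}]' >/dev/null
python3 -m inch '[{"x":-35,"z":-12.5},{"x":-35,"z":-12.5},{"x":-35,"z":-12.5},{"x":-35,"z":-12.5},{"x":-35,"z":-12.5}]' >/dev/null
python3 -m inch '[{"x":-35,"z":-12.5},{"x":-35,"z":-12.5},{"x":-35,"z":-12.5},{"x":-35,"z":-12.5},{"x":-35,"z":-12.5}]' >/dev/null
python3 -m inch '[{"x":-35,"z":-12.5},{"x":-35,"z":-12.5},{"x":-35,"z":-12.5},{"x":-35,"z":-12.5},{"x":-35,"z":-12.5}]' >/dev/null
python3 -m inch '[{"x":-30,"z":-12.5},{"x":-30,"z":-12.5},{"x":-30,"z":-12.5},{"x":-15},{}]' | tail -c 600
python3 - <<'E'
from h import *
from plant import *
s=get_state();c=read_camera("wrist")
np.savez("w1.npz",**c,Tw=wristT(s,c));cv2.imwrite("pics/w1.png",c["img"][:,:,::-1])
print(s["eef_pos"],R.from_quat(s["tcp_rot"]).as_matrix().round(3),s["qpos"].round(2),s["contact_force"])
E
```

```text
[0.29312753 0.60740359 0.24108165] [[ 0.435 -0.001 -0.901]
 [ 0.901 -0.002  0.435]
 [-0.002 -1.     0.   ]] [ 0.97  0.29  1.58  0.    1.28 -0.15] [-0.61612325 -0.59900739 -0.22552663]validation failed for argument at $[0]...
validation failed for argument at $[0]...
validation failed for argument at $[0]...
validation failed for argument at $[0]...
validation failed for argument at $[0]...
validation failed for argument at $[0]...
```

View pics/w1.png

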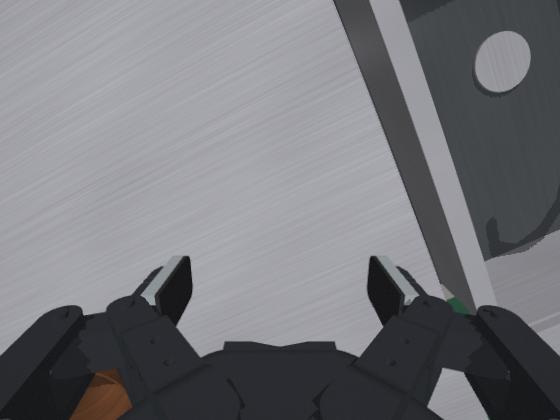

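Those calls were refused because every key must be given, so nothing moved. The picture shows only the work-surface edge from the start pose. I'll resend complete rows, starting with one call as a check.

```bash
python3 -m inch '[{"ax":0,"ay":-0.117,"az":0,"x":0,"y":-18,"z":0,"hand":-1},{"ax":0,"ay":-0.117,"az":0,"x":0,"y":-18,"z":0,"hand":-1},{"ax":0,"ay":-0.117,"az":0,"x":0,"y":-18,"z":0,"hand":-1},{"ax":0,"ay":-0.117,"az":0,"x":0,"y":-18,"z":0,"hand":-1},{"ax":0,"ay":0,"az":0,"x":0,"y":0,"z":0,"hand":-1}]'
```

```text
time: 0.57
eef_pos: [0.2942, 0.6091, 0.3192]
tcp_rot: [0.494, 0.508, -0.502, -0.495]
contact_force: [0.4, 0.1, 1.4]
opening: 1.0
```

```bash
python3 -m inch '[{"ax":0,"ay":0,"az":0,"x":-35,"y":0,"z":-12,"hand":-1},{"ax":0,"ay":0,"az":0,"x":-35,"y":0,"z":-12,"hand":-1},{"ax":0,"ay":0,"az":0,"x":-35,"y":0,"z":-12,"hand":-1},{"ax":0,"ay":0,"az":0,"x":-35,"y":0,"z":-12,"hand":-1},{"ax":0,"ay":0,"az":0,"x":-35,"y":0,"z":-12,"hand":-1}]'
python3 -m inch '[{"ax":0,"ay":0,"az":0,"x":-35,"y":0,"z":-12,"hand":-1},{"ax":0,"ay":0,"az":0,"x":-35,"y":0,"z":-12,"hand":-1},{"ax":0,"ay":0,"az":0,"x":-35,"y":0,"z":-12,"hand":-1},{"ax":0,"ay":0,"az":0,"x":-35,"y":0,"z":-12,"hand":-1},{"ax":0,"ay":0,"az":0,"x":-35,"y":0,"z":-12,"hand":-1}]'
python3 -m inch '[{"ax":0,"ay":0,"az":0,"x":-35,"y":0,"z":-12,"hand":-1},{"ax":0,"ay":0,"az":0,"x":-35,"y":0,"z":-12,"hand":-1},{"ax":0,"ay":0,"az":0,"x":-35,"y":0,"z":-12,"hand":-1},{"ax":0,"ay":0,"az":0,"x":-35,"y":0,"z":-12,"hand":-1},{"ax":0,"ay":0,"az":0,"x":-35,"y":0,"z":-12,"hand":-1}]'
python3 -m inch '[{"ax":0,"ay":0,"az":0,"x":-35,"y":0,"z":-12,"hand":-1},{"ax":0,"ay":0,"az":0,"x":-35,"y":0,"z":-12,"hand":-1},{"ax":0,"ay":0,"az":0,"x":-35,"y":0,"z":-12,"hand":-1},{"ax":0,"ay":0,"az":0,"x":-35,"y":0,"z":-12,"hand":-1},{"ax":0,"ay":0,"az":0,"x":-35,"y":0,"z":-12,"hand":-1}]'
python3 -m inch '[{"ax":0,"ay":0,"az":0,"x":-35,"y":0,"z":-12,"hand":-1},{"ax":0,"ay":0,"az":0,"x":-30,"y":0,"z":-12,"hand":-1},{"ax":0,"ay":0,"az":0,"x":-20,"y":0,"z":-12,"hand":-1},{"ax":0,"ay":0,"az":0,"x":0,"y":0,"z":-12,"hand":-1},{"ax":0,"ay":0,"az":0,"x":0,"y":0,"z":0,"hand":-1}]'
python3 - <<'E'
from h import *
from plant import *
s=get_state();c=read_camera("wrist")
np.savez("w1.npz",**c,Tw=wristT(s,c));cv2.imwrite("pics/w1.png",c["img"][:,:,::-1])
print(s["eef_pos"],R.from_quat(s["tcp_rot"]).as_matrix().round(3),s["qpos"].round(2),s["contact_force"])
E
```

```text
time: 0.98
eef_pos: [0.3564, 0.4321, 0.3125]
tcp_rot: [-0.496, -0.503, 0.505, 0.496]
contact_force: [0.0, -1.0, -0.4]
opening: 1.003
time: 1.4
eef_pos: [0.4195, 0.2583, 0.3129]
tcp_rot: [-0.496, -0.503, 0.504, 0.496]
contact_force: [0.7, -0.0, 0.8]
opening: 1.002
time: 1.82
eef_pos: [0.4827, 0.0845, 0.3129]
tcp_rot: [-0.496, -0.503, 0.504, 0.497]
contact_force: [1.1, 0.9, -0.4]
opening: 1.0
time: 2.23
eef_pos: [0.546, -0.0894, 0.3128]
tcp_rot: [-0.496, -0.503, 0.504, 0.497]
contact_force: [1.0, 0.9, -0.5]
opening: 0.998
time: 2.65
eef_pos: [0.5963, -0.1731, 0.312]
tcp_rot: [-0.496, -0.503, 0.504, 0.498]
contact_force: [-0.2, 0.2, 0.1]
opening: 1.0
[ 0.59626142 -0.17308801  0.31196507] [[-0.013 -0.002 -1.   ]
 [ 1.     0.001 -0.013]
 [ 0.001 -1.     0.002]] [-0.45  0.12  1.64  0.    1.38 -2.03] [-0.23100661  0.16912257  0.06954045]
```

View pics/w1.png

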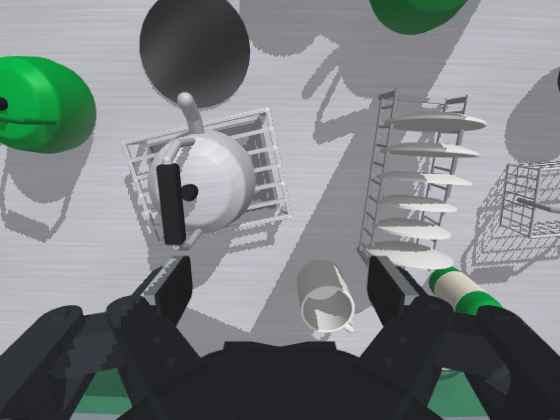

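Wrist view: the kettle grip is at (172,204), the mat at (195,50), and the stand's top corners at about (123,144), (270,109) and (290,216). I'll locate them from this view.

Run:
```python
from h import *
w=dict(np.load("w1.npz"));T=w["Tw"];t=dict(np.load("top0.npz"))
p,r=blob(w["img"],(155,155,188,250),50);print(r,len(p))
P=plane(w,cv2.boxPoints(r),.198,T);e=P[[1,2]]-P[[0,1]];L=np.linalg.norm(e,axis=1);k=e[np.argmax(L)]
print("grip",plane(w,[r[0]],.198,T),L,np.degrees(np.arctan2(k[1],k[0])),"tri",tri(w,[r[0]],t,[[344.2,191.6]],T1=T))
C=plane(w,[[123,144],[270,109],[290,216]],.05,T);print(C,np.linalg.norm(np.diff(C,axis=0),axis=1),"stand ctr",(C[0]+C[2])/2,"long yaw",np.degrees(np.arctan2(*(C[0]-C[1])[[1,0]])))
p,r=blob(w["img"],(130,0,255,115),75);print("mat",r,)
(c,_,_)=cv2.fitEllipse(cv2.convexHull(p[p[:,1]>1].astype(np.float32)));print(c,plane(w,[c],.004,T))
```

```text
((174.8415069580078, 203.43702697753906), (80.01898956298828, 28.413211822509766), 83.36748504638672) 1754
grip [[ 0.59266575 -0.26146083  0.198     ]] [0.02383289 0.06995748] 2.5813573082068184 tri (array([ 0.5975379 , -0.26591713,  0.1843175 ]), np.float64(0.0027583858904271785))
[[ 0.55182992 -0.37664018  0.05      ]
 [ 0.506789   -0.18482131  0.05      ]
 [ 0.64721898 -0.1565063   0.05      ]] [0.19703594 0.14325613] stand ctr [ 0.59952445 -0.26657324  0.05      ] long yaw -76.78578456232933
mat ((194.5, 49.0), (98.0, 109.0), 90.0)
(193.51153564453125, 44.678932189941406) [[ 0.42248718 -0.28936373  0.004     ]]
```

```bash
python3 -m inch '[{"ax":0,"ay":-0.015,"az":0,"x":-30,"y":0,"z":0.5,"hand":-1},{"ax":0,"ay":0,"az":0,"x":-30,"y":10,"z":0.5,"hand":-1},{"ax":0,"ay":0,"az":0,"x":-31,"y":20,"z":0,"hand":-1},{"ax":0,"ay":0,"az":0,"x":0,"y":20,"z":0,"hand":-1},{"ax":0,"ay":0,"az":0,"x":0,"y":20,"z":0,"hand":-1}]'
python3 -m inch '[{"ax":0,"ay":0,"az":0,"x":0,"y":20,"z":0,"hand":-1},{"ax":0,"ay":0,"az":0,"x":0,"y":20,"z":0,"hand":-1},{"ax":0,"ay":0,"az":0,"x":0,"y":12,"z":0,"hand":-1},{"ax":0,"ay":0,"az":0,"x":0,"y":0,"z":0,"hand":-1},{"ax":0,"ay":0,"az":0,"x":0,"y":0,"z":0,"hand":-1}]'
python3 - <<'E'
from h import *
from plant import *
s=get_state();c=read_camera("wrist")
np.savez("w2.npz",**c,Tw=wristT(s,c));cv2.imwrite("pics/w2.png",c["img"][:,:,::-1])
print(s["eef_pos"],s["contact_force"])
E
```

```text
time: 3.12
eef_pos: [0.5964, -0.2634, 0.2431]
tcp_rot: [-0.492, -0.507, 0.508, 0.493]
contact_force: [-0.8, -0.6, 0.2]
opening: 0.995
time: 3.53
eef_pos: [0.5968, -0.2619, 0.1918]
tcp_rot: [-0.491, -0.508, 0.508, 0.492]
contact_force: [0.9, -0.8, 0.1]
opening: 1.001
[ 0.59677779 -0.26187408  0.19175782] [ 0.86241522 -0.81306002  0.09101396]
```

View pics/w2.png

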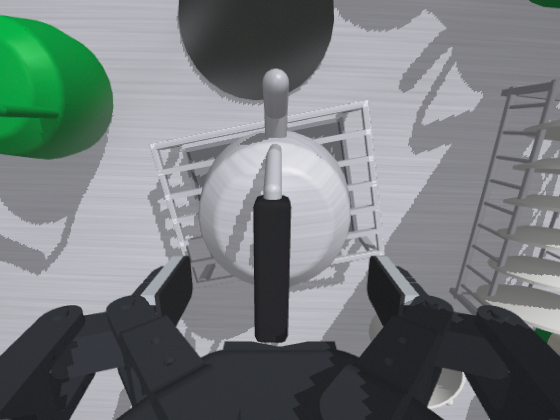

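The grip runs (272,197) to (272,340), between the pads at (175,280) and (385,280), aligned with them. I'll close the jaws, then lift slightly.

```bash
python3 -m inch '[{"ax":0,"ay":0,"az":0,"x":-1.5,"y":0,"z":0,"hand":1},{"ax":0,"ay":0,"az":0,"x":0,"y":0,"z":0,"hand":1},{"ax":0,"ay":0,"az":0,"x":0,"y":0,"z":0,"hand":1},{"ax":0,"ay":0,"az":0,"x":0,"y":0,"z":0,"hand":1},{"ax":0,"ay":0,"az":0,"x":0,"y":0,"z":0,"hand":1}]' 70
python3 -m inch '[{"ax":0,"ay":0,"az":0,"x":0,"y":0,"z":0,"hand":1},{"ax":0,"ay":0,"az":0,"x":0,"y":0,"z":0,"hand":1},{"ax":0,"ay":0,"az":0,"x":0,"y":0,"z":0,"hand":1},{"ax":0,"ay":0,"az":0,"x":0,"y":0,"z":0,"hand":1},{"ax":0,"ay":0,"az":0,"x":0,"y":0,"z":0,"hand":1}]'
python3 -m inch '[{"ax":0,"ay":0,"az":0,"x":0,"y":0,"z":0,"hand":1},{"ax":0,"ay":0,"az":0,"x":0,"y":0,"z":0,"hand":1},{"ax":0,"ay":0,"az":0,"x":0,"y":-2,"z":0,"hand":1},{"ax":0,"ay":0,"az":0,"x":0,"y":-4,"z":0,"hand":1},{"ax":0,"ay":0,"az":0,"x":0,"y":-4,"z":0,"hand":1}]'
```

```text
time: 4.0
eef_pos: [0.5975, -0.2644, 0.1929]
tcp_rot: [0.492, 0.508, -0.508, -0.491]
contact_force: [-0.4, 0.1, -0.4]
opening: 0.298
time: 4.42
eef_pos: [0.5976, -0.2646, 0.1928]
tcp_rot: [0.492, 0.508, -0.508, -0.491]
contact_force: [1.0, -1.8, 1.9]
opening: 0.173
time: 4.83
eef_pos: [0.596, -0.2631, 0.2001]
tcp_rot: [-0.49, -0.508, 0.509, 0.494]
contact_force: [0.5, -0.4, -5.3]
opening: 0.17
```

```bash
python3 -m inch '[{"ax":0,"ay":0,"az":0,"x":0,"y":-8,"z":0,"hand":1},{"ax":0,"ay":0,"az":0,"x":0,"y":-12,"z":0,"hand":1},{"ax":0,"ay":0,"az":0,"x":0,"y":-12,"z":0,"hand":1},{"ax":0,"ay":0,"az":0,"x":0,"y":-8,"z":0,"hand":1},{"ax":0,"ay":0,"az":0,"x":-1,"y":0,"z":8,"hand":1}]'
python3 -m inch '[{"ax":0,"ay":0,"az":0,"x":-1.5,"y":0,"z":14,"hand":1},{"ax":0,"ay":0,"az":0,"x":-2,"y":0,"z":18,"hand":1},{"ax":0,"ay":0,"az":0,"x":-2.5,"y":0,"z":20,"hand":1},{"ax":0,"ay":0,"az":0,"x":-2.5,"y":0,"z":20,"hand":1},{"ax":0,"ay":0,"az":0,"x":-2.5,"y":0,"z":20,"hand":1}]'
python3 -m inch '[{"ax":0,"ay":0,"az":0,"x":-2.5,"y":0,"z":20,"hand":1},{"ax":0,"ay":0,"az":0,"x":-2.5,"y":0,"z":20,"hand":1},{"ax":0,"ay":0,"az":0,"x":-2,"y":0,"z":16,"hand":1},{"ax":0,"ay":0,"az":0,"x":-1.5,"y":0,"z":12,"hand":1},{"ax":0,"ay":0,"az":0,"x":0,"y":0,"z":0,"hand":1}]'
python3 - <<'E'
from h import *
from plant import *
o=dict(np.load("w2.npz"))
p,r=blob(o["img"],(245,190,300,332),50);print("w2 grip rect",r)
s=get_state();c=read_camera("wrist");t=read_camera("top");g=read_camera("scene")
np.savez("w3.npz",**c,Tw=wristT(s,c));np.savez("top3.npz",**t);np.savez("scene3.npz",**g)
cv2.imwrite("pics/w3.png",np.hstack([g["img"][80:300,180:400],t["img"][130:350,250:470]]).repeat(1,0)[:,:,::-1])
i=cv2.imread("pics/w3.png");cv2.imwrite("pics/w3.png",cv2.convertScaleAbs(cv2.resize(i,None,fx=1.8,fy=1.8),alpha=1.4))
print(s["eef_pos"],s["tcp_rot"],s["contact_force"])
E
```

```text
time: 5.25
eef_pos: [0.5915, -0.2662, 0.2467]
tcp_rot: [0.494, 0.509, -0.508, -0.489]
contact_force: [-0.5, 0.3, -3.5]
opening: 0.17
time: 5.67
eef_pos: [0.4962, -0.2795, 0.2423]
tcp_rot: [-0.491, -0.508, 0.508, 0.492]
contact_force: [-0.1, 0.1, -3.4]
opening: 0.171
time: 6.08
eef_pos: [0.4279, -0.2905, 0.2423]
tcp_rot: [-0.492, -0.507, 0.508, 0.492]
contact_force: [1.3, 0.7, -5.2]
opening: 0.176
w2 grip rect ((271.5, 263.5), (135.0, 35.0), 90.0)
[ 0.4278788  -0.29046013  0.24229327] [-0.49170064 -0.50743132  0.50820797  0.492411  ] [ 1.31696969  0.73261585 -5.16287719]
```

View pics/w3.png

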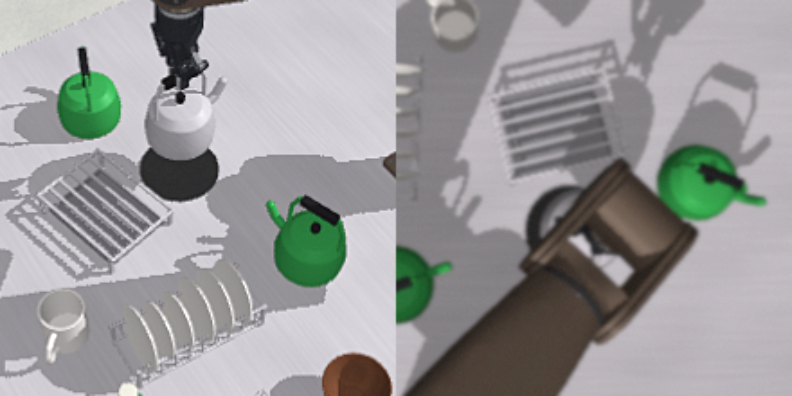

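The kettle hangs upright over the mat. Its lid knob is at about scene pixel (280,134). Next I'll check its axis against the mat centre.

Run:
```python
from h import *
w=dict(np.load("w2.npz"))
print("w2 grip",plane(w,[[271.5,269.5]],.206,w["Tw"]),plane(w,[[271.5,197],[271.5,342]],.206,w["Tw"]),"tcp then .5968 -.2619")
g=dict(np.load("scene3.npz"));s0=dict(np.load("scene0.npz"))
p,r=blob(g["img"],(274,128,288,140),60);print(r,len(p),"knob",plane(g,[p.mean(0)],.0995+.1,))
p,r=blob(s0["img"],(255,150,305,195),50);h=cv2.convexHull(p.astype(np.float32));e=cv2.fitEllipse(h);print("mat scene",e,plane(s0,[e[0]],.004))
# body silhouette: white-ish kettle widest mid height
```

```text
w2 grip [[ 0.58883904 -0.26483115  0.206     ]] [[ 0.55669805 -0.26565197  0.206     ]
 [ 0.6263293  -0.26388682  0.206     ]] tcp then .5968 -.2619
((280.0, 134.0), (6.0, 4.0), 90.0) 28 knob [[ 0.42740845 -0.28833874  0.1995    ]]
mat scene ((279.33551025390625, 173.6205291748047), (34.58185577392578, 42.95774841308594), 92.07266998291016) [[ 0.42865388 -0.28713899  0.004     ]]
```

Mat centre: top gives (0.4287,-0.2898), scene gives (0.4287,-0.2871). Kettle axis: about 0.424 to 0.427 in x. I'll shift 2.5 mm in +x and lower it.

```bash
python3 -m inch '[{"ax":0,"ay":0,"az":0,"x":0.5,"y":8,"z":-2.5,"hand":1},{"ax":0,"ay":0,"az":0,"x":0.5,"y":15,"z":0,"hand":1},{"ax":0,"ay":0,"az":0,"x":0,"y":18,"z":0,"hand":1},{"ax":0,"ay":0,"az":0,"x":0,"y":18,"z":0,"hand":1},{"ax":0,"ay":0,"az":0,"x":0,"y":14,"z":0,"hand":1}]'
python3 -m inch '[{"ax":0,"ay":0,"az":0,"x":0,"y":10,"z":0,"hand":1},{"ax":0,"ay":0,"az":0,"x":0,"y":5,"z":0,"hand":1},{"ax":0,"ay":0,"az":0,"x":0,"y":2,"z":0,"hand":1},{"ax":0,"ay":0,"az":0,"x":0,"y":0,"z":0,"hand":1},{"ax":0,"ay":0,"az":0,"x":0,"y":0,"z":0,"hand":1}]'
python3 -m inch '[{"ax":0,"ay":0,"az":0,"x":0,"y":1,"z":0,"hand":1},{"ax":0,"ay":0,"az":0,"x":0,"y":1,"z":0,"hand":1},{"ax":0,"ay":0,"az":0,"x":0,"y":1,"z":0,"hand":1},{"ax":0,"ay":0,"az":0,"x":0,"y":0,"z":0,"hand":1}]'
```

```text
time: 6.65
eef_pos: [0.4329, -0.2884, 0.1671]
tcp_rot: [0.491, 0.509, -0.508, -0.492]
contact_force: [-0.6, -1.2, -5.1]
opening: 0.169
time: 7.07
eef_pos: [0.4332, -0.2897, 0.1532]
tcp_rot: [0.492, 0.508, -0.508, -0.491]
contact_force: [0.3, 0.7, -4.7]
opening: 0.173
time: 7.4
eef_pos: [0.4325, -0.2892, 0.1495]
tcp_rot: [-0.492, -0.508, 0.508, 0.492]
contact_force: [-0.4, 0.3, -4.1]
opening: 0.173
```

```bash
python3 - <<'E'
from h import *
from plant import *
g=read_camera("scene")
p,r=blob(g["img"],(265,140,295,175),60)
cv2.imwrite("pics/s4.png",cv2.resize(g["img"][100:220,210:350,::-1],None,fx=4,fy=4))
E
python3 -m inch '[{"ax":0,"ay":0,"az":0,"x":0,"y":1,"z":0,"hand":1},{"ax":0,"ay":0,"az":0,"x":0,"y":0,"z":0,"hand":1}]'
python3 -m inch '[{"ax":0,"ay":0,"az":0,"x":0,"y":1,"z":0,"hand":1},{"ax":0,"ay":0,"az":0,"x":0,"y":0,"z":0,"hand":1}]'
python3 -m inch '[{"ax":0,"ay":0,"az":0,"x":0,"y":0.7,"z":0,"hand":1},{"ax":0,"ay":0,"az":0,"x":0,"y":0,"z":0,"hand":1}]'
```

```text
time: 7.62
eef_pos: [0.4325, -0.2892, 0.1482]
tcp_rot: [-0.492, -0.508, 0.508, 0.492]
contact_force: [-0.3, -0.0, -4.6]
opening: 0.171
time: 7.78
eef_pos: [0.4325, -0.2892, 0.1471]
tcp_rot: [-0.492, -0.508, 0.508, 0.492]
contact_force: [0.4, 0.2, -4.4]
opening: 0.174
time: 7.95
eef_pos: [0.4326, -0.2893, 0.1467]
tcp_rot: [-0.492, -0.508, 0.508, 0.492]
contact_force: [0.3, 0.4, -4.3]
opening: 0.173
```

View pics/s4.png

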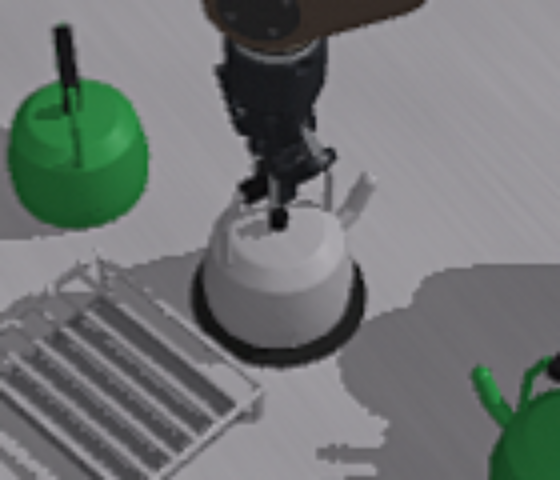

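The kettle is upright in the middle of the mat, with an even black rim from (195,290) to (362,290). I'll keep lowering until it touches.

```bash
python3 -m inch '[{"ax":0,"ay":0,"az":0,"x":0,"y":0.7,"z":0,"hand":1},{"ax":0,"ay":0,"az":0,"x":0,"y":0,"z":0,"hand":1}]'
python3 -m inch '[{"ax":0,"ay":0,"az":0,"x":0,"y":0.7,"z":0,"hand":1},{"ax":0,"ay":0,"az":0,"x":0,"y":0,"z":0,"hand":1}]'|grep -v rot
```

```text
time: 8.12
eef_pos: [0.4328, -0.2896, 0.1466]
tcp_rot: [-0.492, -0.508, 0.508, 0.491]
contact_force: [-0.5, -1.2, -1.7]
opening: 0.173
time: 8.28
eef_pos: [0.4328, -0.2898, 0.1465]
contact_force: [-2.5, -0.9, 4.6]
opening: 0.172
```

Contact. I'll ease back a little, open, and rise straight up.

```bash
python3 -m inch '[{"ax":0,"ay":0,"az":0,"x":0,"y":-0.7,"z":0,"hand":1},{"ax":0,"ay":0,"az":0,"x":0,"y":0,"z":0,"hand":0.4},{"ax":0,"ay":0,"az":0,"x":0,"y":0,"z":0,"hand":0},{"ax":0,"ay":0,"az":0,"x":0,"y":0,"z":0,"hand":-0.5},{"ax":0,"ay":0,"az":0,"x":0,"y":0,"z":0,"hand":-1}]'
python3 -m inch '[{"ax":0,"ay":0,"az":0,"x":0,"y":0,"z":0,"hand":-1},{"ax":0,"ay":0,"az":0,"x":0,"y":0,"z":0,"hand":-1},{"ax":0,"ay":0,"az":0,"x":0,"y":0,"z":0,"hand":-1},{"ax":0,"ay":0,"az":0,"x":0,"y":0,"z":0,"hand":-1}]'
python3 -m inch '[{"ax":0,"ay":0,"az":0,"x":0,"y":-12,"z":0,"hand":-1},{"ax":0,"ay":0,"az":0,"x":0,"y":-20,"z":0,"hand":-1},{"ax":0,"ay":0,"az":0,"x":0,"y":-35,"z":0,"hand":-1},{"ax":0,"ay":0,"az":0,"x":0,"y":-40,"z":0,"hand":-1},{"ax":0,"ay":0,"az":0,"x":0,"y":-40,"z":0,"hand":-1}]'
python3 -m inch '[{"ax":0,"ay":0.12,"az":0,"x":0,"y":-10,"z":0,"hand":-1},{"ax":0,"ay":0.12,"az":0,"x":0,"y":0,"z":0,"hand":-1},{"ax":0,"ay":0.12,"az":0,"x":0,"y":0,"z":0,"hand":-1},{"ax":0,"ay":0.12,"az":0,"x":0,"y":0,"z":0,"hand":-1},{"ax":0,"ay":0.12,"az":0,"x":0,"y":0,"z":0,"hand":-1}]'
python3 -m inch '[{"ax":0,"ay":0.12,"az":0,"x":0,"y":0,"z":0,"hand":-1},{"ax":0,"ay":0.12,"az":0,"x":0,"y":0,"z":0,"hand":-1},{"ax":0,"ay":0.12,"az":0,"x":0,"y":0,"z":0,"hand":-1},{"ax":0,"ay":0.12,"az":0,"x":0,"y":0,"z":0,"hand":-1},{"ax":0,"ay":0.12,"az":0,"x":0,"y":0,"z":0,"hand":-1}]'
python3 -m inch '[{"ax":0,"ay":0.12,"az":0,"x":0,"y":0,"z":0,"hand":-1},{"ax":0,"ay":0.12,"az":0,"x":0,"y":0,"z":0,"hand":-1},{"ax":0,"ay":0.06,"az":0,"x":0,"y":0,"z":0,"hand":-1},{"ax":0,"ay":0,"az":0,"x":0,"y":0,"z":0,"hand":-1},{"ax":0,"ay":0,"az":0,"x":0,"y":0,"z":0,"hand":-1}]'
python3 - <<'E'
from h import *
from plant import *
s=get_state();c=read_camera("wrist");t=read_camera("top");g=read_camera("scene")
np.savez("w5.npz",**c,Tw=wristT(s,c));np.savez("top5.npz",**t);np.savez("scene5.npz",**g)
a=cv2.resize(t["img"][130:330,260:420],None,fx=2.1,fy=2.1)
cv2.imwrite("pics/w5.png",np.hstack([cv2.resize(c["img"],None,fx=.8,fy=.8)[:420],a[:336]])[:,:,::-1])
print(s["eef_pos"],R.from_quat(s["tcp_rot"]).as_matrix().round(3),s["qpos"].round(2),s["contact_force"])
E
```

```text
time: 8.7
eef_pos: [0.4327, -0.2892, 0.1459]
tcp_rot: [0.492, 0.508, -0.508, -0.491]
contact_force: [1.0, 0.8, -0.5]
opening: 0.715
time: 9.03
eef_pos: [0.4326, -0.2892, 0.1459]
tcp_rot: [0.492, 0.508, -0.508, -0.492]
contact_force: [-0.1, -0.6, 0.2]
opening: 1.005
time: 9.45
eef_pos: [0.4321, -0.2888, 0.2949]
tcp_rot: [0.491, 0.508, -0.508, -0.492]
contact_force: [0.5, -0.0, -0.2]
opening: 0.999
time: 9.87
eef_pos: [0.4326, -0.2892, 0.3042]
tcp_rot: [0.621, 0.339, -0.338, -0.62]
contact_force: [0.5, 0.4, 0.2]
opening: 1.003
time: 10.28
eef_pos: [0.4325, -0.2892, 0.304]
tcp_rot: [0.693, 0.14, -0.14, -0.693]
contact_force: [-0.5, -0.1, 0.8]
opening: 1.0
time: 10.7
eef_pos: [0.4326, -0.2892, 0.3037]
tcp_rot: [0.706, 0.038, -0.037, -0.706]
contact_force: [0.6, 0.1, -0.0]
opening: 1.003
[ 0.43257094 -0.28921764  0.30371236] [[ 0.994  0.001 -0.106]
 [ 0.106 -0.001  0.994]
 [ 0.001 -1.    -0.001]] [-0.78 -0.1   1.88 -0.    1.36 -0.89] [ 0.55110399  0.14805093 -0.00173717]
```

View pics/w5.png

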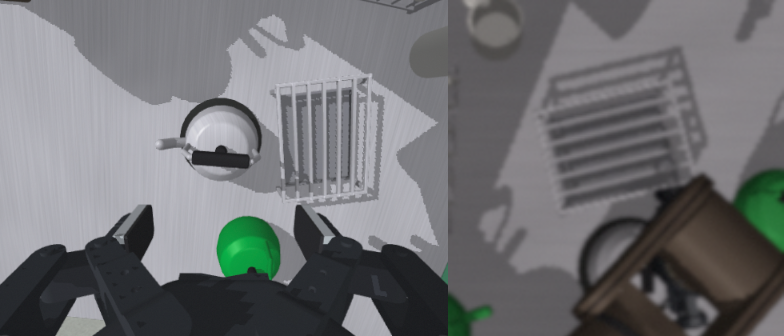

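Picture 9: the kettle stands on the mat at (220,140), released. The empty stand is fully visible, with corners at about (277,84), (370,76), (378,198) and (285,203) in the 0.8 scale. I'll measure it.

Run:
```python
from h import *
w=dict(np.load("w5.npz"));T=w["Tw"]
C=plane(w,np.array([[277,84],[370,76],[378,198],[285,203]])/.8,.05,T)
print(C.round(4),np.linalg.norm(np.roll(C,-1,0)-C,axis=1).round(3),"ctr",C.mean(0))
for a,b in((3,0),(2,1)):
    d=C[b]-C[a];print("long yaw",np.degrees(np.arctan2(d[1],d[0])))
t=dict(np.load("top5.npz"))
C=plane(t,np.array([[545,110],[672,80],[697,165],[563,210]])*[1,1]/2.1+[260-448/2.1,130],.05);print(C.round(4),np.linalg.norm(np.roll(C,-1,0)-C,axis=1).round(3),C.mean(0))
i=cv2.resize(w["img"][80:270,320:500],None,fx=3,fy=3,interpolation=cv2.INTER_CUBIC)
cv2.imwrite("pics/std.png",i[:,:,::-1])
```

```text
[[ 0.5053 -0.1863  0.05  ]
 [ 0.6466 -0.1584  0.05  ]
 [ 0.7153 -0.3547  0.05  ]
 [ 0.5519 -0.3808  0.05  ]] [0.144 0.208 0.165 0.2  ] ctr [ 0.60477618 -0.27006782  0.05      ]
long yaw 103.48272697696792
long yaw 109.27030148731008
[[ 0.6507 -0.173   0.05  ]
 [ 0.6915 -0.3528  0.05  ]
 [ 0.5702 -0.383   0.05  ]
 [ 0.5098 -0.1952  0.05  ]] [0.184 0.125 0.197 0.143] [ 0.60556987 -0.27603892  0.05      ]
```

View pics/std.png

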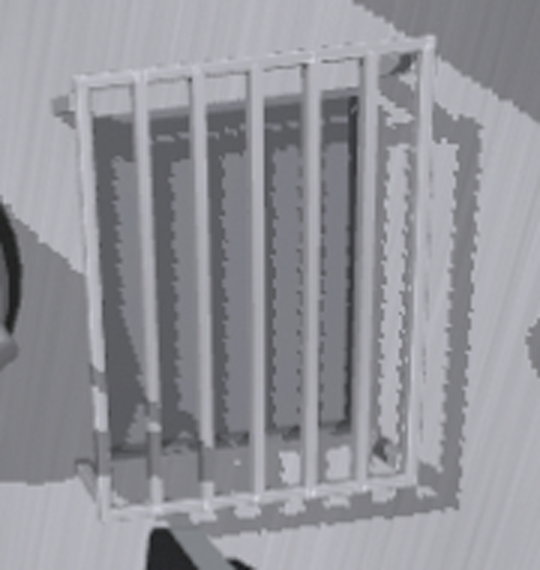

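Stand top corners in the 3x crop: (79,80), (430,43), (412,480), (105,516).

Run:
```python
from h import *
w=dict(np.load("w5.npz"));T=w["Tw"]
C=plane(w,np.array([[79,80],[430,43],[412,480],[105,516]])/3+[320,80],.05,T)
print(C.round(4),np.linalg.norm(np.roll(C,-1,0)-C,axis=1).round(3),"ctr",C.mean(0))
for a,b in((3,0),(2,1),(0,1),(3,2)):
    d=C[b]-C[a];print("yaw",np.degrees(np.arctan2(d[1],d[0])))
```

```text
[[ 0.5057 -0.1883  0.05  ]
 [ 0.6475 -0.1575  0.05  ]
 [ 0.6903 -0.3458  0.05  ]
 [ 0.5497 -0.3784  0.05  ]] [0.145 0.193 0.144 0.195] ctr [ 0.59828879 -0.26748977  0.05      ]
yaw 103.02737269812539
yaw 102.81032260528089
yaw 12.255144478997831
yaw 13.027042156741627
```

The stand centre is (0.598,-0.267), yaw 12.8°, which agrees with the earlier view. Going to the basket now.

```bash
python3 -m inch '[{"ax":0,"ay":0,"az":0,"x":15,"y":0,"z":32,"hand":-1},{"ax":0,"ay":0,"az":0,"x":15,"y":0,"z":32,"hand":-1},{"ax":0,"ay":0,"az":0,"x":15,"y":0,"z":32,"hand":-1},{"ax":0,"ay":0,"az":0,"x":15,"y":0,"z":32,"hand":-1},{"ax":0,"ay":0,"az":0,"x":15,"y":0,"z":32,"hand":-1}]' >/dev/null
python3 -m inch '[{"ax":0,"ay":0,"az":0,"x":15,"y":0,"z":32,"hand":-1},{"ax":0,"ay":0,"az":0,"x":15,"y":0,"z":32,"hand":-1},{"ax":0,"ay":0,"az":0,"x":15,"y":0,"z":32,"hand":-1},{"ax":0,"ay":0,"az":0,"x":15,"y":0,"z":32,"hand":-1},{"ax":0,"ay":0,"az":0,"x":15,"y":0,"z":32,"hand":-1}]' >/dev/null
python3 -m inch '[{"ax":0,"ay":0,"az":0,"x":15,"y":0,"z":32,"hand":-1},{"ax":0,"ay":0,"az":0,"x":15,"y":0,"z":32,"hand":-1},{"ax":0,"ay":0,"az":0,"x":15,"y":0,"z":32,"hand":-1},{"ax":0,"ay":0,"az":0,"x":15,"y":0,"z":20,"hand":-1},{"ax":0,"ay":0,"az":0,"x":15,"y":0,"z":10,"hand":-1}]' >/dev/null
python3 -m inch '[{"ax":0,"ay":0,"az":0,"x":8,"y":0,"z":0,"hand":-1},{"ax":0,"ay":0,"az":0,"x":0,"y":0,"z":0,"hand":-1},{"ax":0,"ay":0,"az":0,"x":0,"y":0,"z":0,"hand":-1}]'
python3 - <<'E'
from h import *
from plant import *
s=get_state();c=read_camera("wrist");t=read_camera("top");g=read_camera("scene")
np.savez("w6.npz",**c,Tw=wristT(s,c));np.savez("top6.npz",**t);np.savez("scene6.npz",**g)
cv2.imwrite("pics/w6.png",c["img"][:,:,::-1])
print(s["eef_pos"],R.from_quat(s["tcp_rot"]).as_matrix().round(3),s["qpos"].round(2))
# where the basket grip should appear
T=wristT(s,c);P=np.linalg.inv(T)@np.array([.617,.2515,.118,1]);f=210/np.tan(np.radians(c["fov_y"]/2));u=P[:2]/P[2]*f+[c["cx"],c["cy"]];print("expect px",u)
u=u.astype(int);m=c["img"].max(2)<50
p,r=blob(c["img"],(max(u[0]-70,0),max(u[1]-60,0),u[0]+70,u[1]+60),50);print(r,len(p),plane(c,[r[0]],.126,T))
P=plane(c,cv2.boxPoints(r),.126,T);e=P[[1,2]]-P[[0,1]];L=np.linalg.norm(e,axis=1);k=e[np.argmax(L)];print(L,np.degrees(np.arctan2(k[1],k[0])))
# kettle knob on mat from top & kettle grip from scene
for n,cc,b,z in(("top",t,(325,225,370,275),.152),("scene",g,(262,125,305,160),.152)):
    p,r=blob(cc["img"],b,45);print(n,r,len(p),plane(cc,[r[0]],z))
E
```

```text
time: 12.35
eef_pos: [0.6179, 0.1778, 0.3025]
tcp_rot: [0.706, 0.036, -0.037, -0.706]
contact_force: [0.6, -0.1, -0.5]
opening: 1.002
[0.61794451 0.17776269 0.30254135] [[ 0.995 -0.001 -0.104]
 [ 0.104 -0.001  0.995]
 [-0.001 -1.    -0.   ]] [ 0.12  0.18  1.59 -0.    1.37  0.02]
expect px [285.49134528 121.7057264 ]
((285.5903015136719, 132.97666931152344), (13.841606140136719, 44.26750183105469), 1.4688007831573486) 508 [[0.61813087 0.24074343 0.126     ]]
[0.04325996 0.01366034] 94.36374478749634
top ((335.4302673339844, 250.22317504882812), (20.938663482666016, 46.6025276184082), 34.04593276977539) 140 [[ 0.44707781 -0.24185225  0.152     ]]
scene ((279.2000427246094, 143.90000915527344), (5.366562843322754, 20.124608993530273), 63.43495178222656) 115 [[ 0.42803888 -0.2903798   0.152     ]]
```

View pics/w6.png

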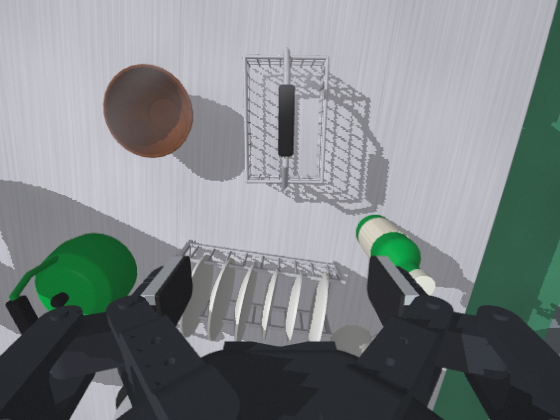

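Picture 11: the basket grip runs (286,85) to (286,157). Its centre matches the prediction of (285,122), and the bottle at (390,245) is clear. The scene camera puts the kettle grip at (0.428,-0.290), on the mat centre. Moving over the basket and descending.

```bash
python3 -m inch '[{"ax":0,"ay":0,"az":0,"x":2,"y":0,"z":25,"hand":-1},{"ax":0,"ay":0,"az":0,"x":3,"y":0,"z":28,"hand":-1},{"ax":0,"ay":0,"az":0,"x":2,"y":10,"z":20,"hand":-1},{"ax":0,"ay":0,"az":0,"x":0,"y":20,"z":0,"hand":-1},{"ax":0,"ay":0,"az":0,"x":0,"y":30,"z":0,"hand":-1}]'
python3 -m inch '[{"ax":0,"ay":0,"az":0,"x":0,"y":30,"z":0,"hand":-1},{"ax":0,"ay":0,"az":0,"x":0,"y":30,"z":0,"hand":-1},{"ax":0,"ay":0,"az":0,"x":0,"y":20,"z":0,"hand":-1},{"ax":0,"ay":0,"az":0,"x":0,"y":0,"z":0,"hand":-1},{"ax":0,"ay":0,"az":0,"x":0,"y":0,"z":0,"hand":-1}]'
python3 - <<'E'
from h import *
from plant import *
s=get_state();c=read_camera("wrist");T=wristT(s,c);np.savez("w7.npz",**c,Tw=T)
print(s["eef_pos"])
b=(245,100,318,330)
p,r=blob(c["img"],b,50);print(r,len(p));P=plane(c,cv2.boxPoints(r),.126,T);print(P.round(4),plane(c,[r[0]],.126,T))
cv2.imwrite("pics/w7.png",c["img"][:,:,::-1])
E
```

```text
time: 12.92
eef_pos: [0.6187, 0.2528, 0.2467]
tcp_rot: [-0.706, -0.04, 0.034, 0.707]
contact_force: [0.8, -0.7, -0.3]
opening: 1.0
time: 13.33
eef_pos: [0.6165, 0.251, 0.162]
tcp_rot: [0.706, 0.035, -0.037, -0.706]
contact_force: [0.3, 0.7, 0.4]
opening: 1.0
[0.61652378 0.25096591 0.16198118]
((280.5, 236.0), (108.0, 25.0), 90.0) 2612
[[0.6066 0.2885 0.126 ]
 [0.6207 0.29   0.126 ]
 [0.6287 0.2213 0.126 ]
 [0.613  0.2197 0.126 ]] [[0.61706018 0.25673521 0.126     ]]
```

```bash
python3 -m inch '[{"ax":0,"ay":0,"az":0,"x":0.5,"y":15,"z":2,"hand":-1},{"ax":0,"ay":0,"az":0,"x":0,"y":20,"z":0,"hand":-1},{"ax":0,"ay":0,"az":0,"x":0,"y":14,"z":0,"hand":-1},{"ax":0,"ay":0,"az":0,"x":0,"y":3,"z":0,"hand":-1},{"ax":0,"ay":0,"az":0,"x":0,"y":0,"z":0,"hand":-1}]'
python3 -m inch '[{"ax":0,"ay":0,"az":0,"x":0,"y":0,"z":0,"hand":0},{"ax":0,"ay":0,"az":0,"x":0,"y":0,"z":0,"hand":1},{"ax":0,"ay":0,"az":0,"x":0,"y":0,"z":0,"hand":1},{"ax":0,"ay":0,"az":0,"x":0,"y":0,"z":0,"hand":1},{"ax":0,"ay":0,"az":0,"x":0,"y":0,"z":0,"hand":1}]' 80
python3 -m inch '[{"ax":0,"ay":0,"az":0,"x":0,"y":0,"z":0,"hand":1},{"ax":0,"ay":0,"az":0,"x":0,"y":0,"z":0,"hand":1},{"ax":0,"ay":0,"az":0,"x":0,"y":0,"z":0,"hand":1},{"ax":0,"ay":0,"az":0,"x":0,"y":0,"z":0,"hand":1},{"ax":0,"ay":0,"az":0,"x":0,"y":0,"z":0,"hand":1}]'
python3 -m inch '[{"ax":0,"ay":0,"az":0,"x":0,"y":-2,"z":0,"hand":1},{"ax":0,"ay":0,"az":0,"x":0,"y":-4,"z":0,"hand":1},{"ax":0,"ay":0,"az":0,"x":0,"y":-8,"z":0,"hand":1},{"ax":0,"ay":0,"az":0,"x":0,"y":-8,"z":0,"hand":1},{"ax":0,"ay":0,"az":0,"x":0,"y":-4,"z":0,"hand":1}]'
```

```text
time: 13.8
eef_pos: [0.6169, 0.2537, 0.1095]
tcp_rot: [0.706, 0.036, -0.038, -0.706]
contact_force: [-0.9, 1.5, 0.4]
opening: 1.002
time: 14.22
eef_pos: [0.618, 0.254, 0.1117]
tcp_rot: [-0.706, -0.037, 0.036, 0.706]
contact_force: [0.2, -0.3, -0.6]
opening: 0.302
time: 14.63
eef_pos: [0.6175, 0.2539, 0.1115]
tcp_rot: [0.706, 0.037, -0.037, -0.706]
contact_force: [-2.8, -0.6, 4.0]
opening: 0.169
time: 15.05
eef_pos: [0.6183, 0.2541, 0.1382]
tcp_rot: [-0.706, -0.037, 0.036, 0.706]
contact_force: [0.3, 1.6, -3.2]
opening: 0.169
```

Gripped and lifted. Raising to clear the plates by about 6 cm, then travelling over the rack.

```bash
python3 -m inch '[{"ax":0,"ay":0,"az":0,"x":0,"y":-12,"z":0,"hand":1},{"ax":0,"ay":0,"az":0,"x":0,"y":-20,"z":0,"hand":1},{"ax":0,"ay":0,"az":0,"x":0,"y":-25,"z":0,"hand":1},{"ax":0,"ay":0,"az":0,"x":0,"y":-25,"z":0,"hand":1},{"ax":0,"ay":0,"az":0,"x":0,"y":-25,"z":0,"hand":1}]'
python3 -m inch '[{"ax":0,"ay":0,"az":0,"x":0,"y":-25,"z":0,"hand":1},{"ax":0,"ay":0,"az":0,"x":0,"y":-20,"z":0,"hand":1},{"ax":0,"ay":0,"az":0,"x":0,"y":-13,"z":0,"hand":1},{"ax":0,"ay":0,"az":0,"x":0,"y":0,"z":0,"hand":1},{"ax":0,"ay":0,"az":0,"x":-1.5,"y":0,"z":-10,"hand":1}]'
python3 -m inch '[{"ax":0,"ay":0,"az":0,"x":-2.5,"y":0,"z":-18,"hand":1},{"ax":0,"ay":0,"az":0,"x":-3.6,"y":0,"z":-25,"hand":1},{"ax":0,"ay":0,"az":0,"x":-3.6,"y":0,"z":-25,"hand":1},{"ax":0,"ay":0,"az":0,"x":-3.6,"y":0,"z":-25,"hand":1},{"ax":0,"ay":0,"az":0,"x":-3.6,"y":0,"z":-25,"hand":1}]'
python3 -m inch '[{"ax":0,"ay":0,"az":0,"x":-3.6,"y":0,"z":-25,"hand":1},{"ax":0,"ay":0,"az":0,"x":-3.6,"y":0,"z":-25,"hand":1},{"ax":0,"ay":0,"az":0,"x":-3.6,"y":0,"z":-25,"hand":1},{"ax":0,"ay":0,"az":0,"x":-3.6,"y":0,"z":-25,"hand":1},{"ax":0,"ay":0,"az":0,"x":-3.6,"y":0,"z":-25,"hand":1}]'
python3 -m inch '[{"ax":0,"ay":0,"az":0,"x":-3.6,"y":0,"z":-25,"hand":1},{"ax":0,"ay":0,"az":0,"x":-3.6,"y":0,"z":-25,"hand":1},{"ax":0,"ay":0,"az":0,"x":-3.6,"y":0,"z":-25,"hand":1},{"ax":0,"ay":0,"az":0,"x":-3.6,"y":0,"z":-25,"hand":1},{"ax":0,"ay":0,"az":0,"x":-3.6,"y":0,"z":-25,"hand":1}]'
python3 -m inch '[{"ax":0,"ay":0,"az":0,"x":-3.6,"y":0,"z":-25,"hand":1},{"ax":0,"ay":0,"az":0,"x":-3.6,"y":0,"z":-25,"hand":1},{"ax":0,"ay":0,"az":0,"x":-3.6,"y":0,"z":-25,"hand":1},{"ax":0,"ay":0,"az":0,"x":-3.6,"y":0,"z":-25,"hand":1},{"ax":0,"ay":0,"az":0,"x":-2,"y":0,"z":-13,"hand":1}]'
python3 -m inch '[{"ax":0,"ay":-0.042,"az":0,"x":0,"y":0,"z":0,"hand":1},{"ax":0,"ay":-0.042,"az":0,"x":0,"y":0,"z":0,"hand":1},{"ax":0,"ay":-0.04,"az":0,"x":0,"y":0,"z":0,"hand":1},{"ax":0,"ay":0,"az":0,"x":0,"y":0,"z":0,"hand":1},{"ax":0,"ay":0,"az":0,"x":0,"y":0,"z":0,"hand":1}]'
python3 - <<'E'
from h import *
from plant import *
s=get_state();print(s["eef_pos"],R.from_quat(s["tcp_rot"]).as_matrix().round(3),s["wrist_torque"].round(3))
E
```

```text
time: 15.47
eef_pos: [0.6175, 0.2539, 0.2459]
tcp_rot: [-0.706, -0.037, 0.037, 0.706]
contact_force: [-0.1, -0.0, -4.1]
opening: 0.17
time: 15.88
eef_pos: [0.6171, 0.245, 0.3026]
tcp_rot: [-0.706, -0.038, 0.037, 0.707]
contact_force: [-1.0, -0.1, -4.6]
opening: 0.169
time: 16.3
eef_pos: [0.6112, 0.1229, 0.2987]
tcp_rot: [0.706, 0.035, -0.039, -0.706]
contact_force: [-0.1, -0.1, -4.6]
opening: 0.172
time: 16.72
eef_pos: [0.6061, -0.0032, 0.2988]
tcp_rot: [-0.706, -0.035, 0.038, 0.706]
contact_force: [0.6, 0.6, -4.1]
opening: 0.175
time: 17.13
eef_pos: [0.6011, -0.1292, 0.2988]
tcp_rot: [-0.706, -0.035, 0.038, 0.707]
contact_force: [1.0, 0.1, -3.6]
opening: 0.17
time: 17.55
eef_pos: [0.5964, -0.2447, 0.2987]
tcp_rot: [-0.706, -0.034, 0.038, 0.707]
contact_force: [-0.8, 1.0, -3.7]
opening: 0.172
time: 17.97
eef_pos: [0.5975, -0.2414, 0.3003]
tcp_rot: [-0.702, -0.079, 0.081, 0.703]
contact_force: [0.3, 0.1, -3.7]
opening: 0.172
[ 0.5975484  -0.24140362  0.30029552] [[ 0.974 -0.002 -0.225]
 [ 0.225  0.002  0.974]
 [-0.002 -1.     0.002]] [-0.002 -0.002  0.02 ]
```

```bash
python3 -m inch '[{"ax":0,"ay":0,"az":0,"x":-2.5,"y":0,"z":-12,"hand":1},{"ax":0,"ay":0,"az":0,"x":-2.8,"y":8,"z":-13,"hand":1},{"ax":0,"ay":0,"az":0,"x":0,"y":16,"z":0,"hand":1},{"ax":0,"ay":0,"az":0,"x":0,"y":20,"z":0,"hand":1},{"ax":0,"ay":0,"az":0,"x":0,"y":20,"z":0,"hand":1}]'
python3 -m inch '[{"ax":0,"ay":0,"az":0,"x":0,"y":16,"z":0,"hand":1},{"ax":0,"ay":0,"az":0,"x":0,"y":10,"z":0,"hand":1},{"ax":0,"ay":0,"az":0,"x":0,"y":6,"z":0,"hand":1},{"ax":0,"ay":0,"az":0,"x":0,"y":0,"z":0,"hand":1},{"ax":0,"ay":0,"az":0,"x":0,"y":0,"z":0,"hand":1}]'
python3 - <<'E'
from h import *
from plant import *
s=get_state();c=read_camera("wrist");T=wristT(s,c);np.savez("w8.npz",**c,Tw=T);g=read_camera("scene");np.savez("scene8.npz",**g)
print(s["eef_pos"],R.from_quat(s["tcp_rot"]).as_matrix().round(3),s["wrist_torque"].round(3))
a=cv2.resize(c["img"],(400,300));b=cv2.resize(g["img"][115:245,170:310],(400,371))
z=np.zeros((600,800,3),np.uint8);z[:300,:400]=a;z[:371,400:]=b
# wrist crop of basket enlarged in lower left
z[300:600,:400]=cv2.resize(c["img"][60:360,130:530],(400,300));cv2.imwrite("pics/w8.png",cv2.convertScaleAbs(z[:,:,::-1],alpha=1.3))
E
```

```text
time: 18.38
eef_pos: [0.5986, -0.2692, 0.2371]
tcp_rot: [0.703, 0.08, -0.08, -0.702]
contact_force: [0.3, -0.9, -4.1]
opening: 0.174
time: 18.8
eef_pos: [0.5989, -0.2679, 0.2063]
tcp_rot: [0.703, 0.081, -0.08, -0.702]
contact_force: [0.1, -0.3, -3.7]
opening: 0.17
[ 0.59894981 -0.26790774  0.20633834] [[ 0.974  0.001 -0.226]
 [ 0.226 -0.001  0.974]
 [ 0.    -1.    -0.001]] [-0.057 -0.04   0.014]
```

View pics/w8.png

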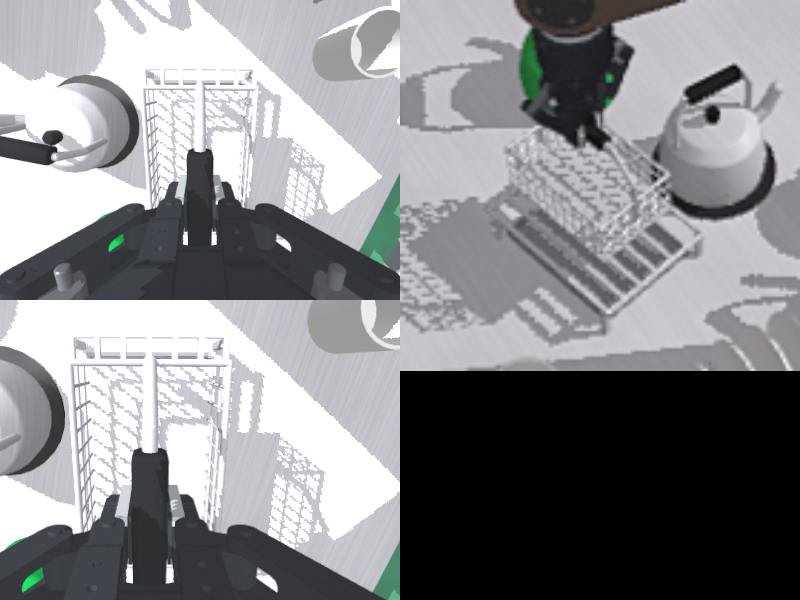

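Picture 12, the last: the basket hangs level and aligned over the stand, the kettle stands on the mat, and the mug is untouched. I'll check the rim corners numerically from the stored image.

Run:
```python
from h import *
w=dict(np.load("w8.npz"));T=w["Tw"];g=dict(np.load("scene8.npz"))
c,s_=np.cos(np.radians(13)),np.sin(np.radians(13));B=np.array([[c,-s_,0],[s_,c,0],[0,0,1]])
o=np.array([.5985,-.267,0])
def proj(cam,T,P):
    h=420;f=h/2/np.tan(np.radians(float(cam["fov_y"]))/2);K=np.array([[f,0,cam["cx"]],[0,f,cam["cy"]],[0,0,1]],float)
    Ti=np.linalg.inv(T);return cv2.projectPoints(np.array(P,float),cv2.Rodrigues(Ti[:3,:3])[0],Ti[:3,3],K,np.array(cam["distortion"],float))[0].reshape(-1,2).round(1)
# expected rim and floor corners, in the composite picture's pixels
Q=[[sx*.05,sy*.075,z] for z in(.095,.155) for sx,sy in((-1,1),(1,1),(1,-1),(-1,-1))]
P=(B@np.array(Q).T).T+o
print("wrist(lower-left panel)",(proj(w,T,P[[0,1,4,5]])-[130,60]+[0,300]).tolist())
print("scene panel",((proj(g,g["T"],P)-[170,115])*[400/140,371/130]+[400,0]).round().tolist())
S=(B@np.array([[sx*.075,sy*.1,.05] for sx,sy in((-1,1),(1,1),(1,-1),(-1,-1))]).T).T+o
print("stand",((proj(g,g["T"],S)-[170,115])*[400/140,371/130]+[400,0]).round().tolist())
```

```text
wrist(lower-left panel) [[84.19999999999999, 357.1], [212.10000000000002, 357.1], [62.69999999999999, 354.0], [233.0, 354.0]]
scene panel [[673.0, 208.0], [606.0, 263.0], [511.0, 184.0], [578.0, 132.0], [672.0, 174.0], [602.0, 230.0], [505.0, 149.0], [574.0, 97.0]]
stand [[706.0, 231.0], [607.0, 314.0], [484.0, 208.0], [583.0, 133.0]]
```

Run:
```python
from h import *
def proj(cam,T,P):
    f=210/np.tan(np.radians(float(cam["fov_y"]))/2);K=np.array([[f,0,cam["cx"]],[0,f,cam["cy"]],[0,0,1]],float)
    Ti=np.linalg.inv(T);return cv2.projectPoints(np.array(P,float),cv2.Rodrigues(Ti[:3,:3])[0],Ti[:3,3],K,np.array(cam["distortion"],float))[0].reshape(-1,2).round(1)
w8=dict(np.load("w8.npz"));w6=dict(np.load("w6.npz"));w7=dict(np.load("w7.npz"))
for w,o,yaw,z in((w6,[.6175,.253,0],5.5,0),(w7,[.6175,.253,0],5.5,0),(w8,[.5985,-.267,0],13,.095)):
    a=np.radians(yaw);B=R.from_euler("z",a).as_matrix()
    Q=np.array([[sx*.05,.075,zz+z] for zz in(0,.06) for sx in(-1,1)]+[[0,e*.035,z+.126] for e in(-1,1)])
    P=Q@B.T+o;u=proj(w,w["Tw"],P);print(u.tolist())
    xs=int(u[:4,0].mean())+25;col=w["img"][:,xs-12:xs+13].astype(float).mean(2)
    # bright horizontal bars: row profile near far end
    y0=max(int(u[:4,1].min())-35,0);pr=np.median(col[y0:y0+90],axis=1);print(y0,pr.astype(int).tolist())
```

```text
[[247.7, 64.1], [322.2, 64.7], [242.3, 53.5], [329.4, 54.2], [285.8, 155.8], [286.8, 82.7]]
18 [190, 190, 190, 190, 190, 190, 190, 190, 190, 190, 190, 190, 190, 189, 189, 190, 190, 189, 190, 189, 189, 189, 189, 189, 189, 189, 189, 189, 189, 189, 189, 189, 188, 188, 189, 189, 188, 180, 188, 179, 145, 119, 193, 144, 165, 176, 171, 153, 191, 187, 185, 186, 187, 182, 183, 181, 179, 163, 149, 154, 164, 173, 171, 164, 167, 166, 157, 146, 146, 146, 146, 173, 176, 171, 174, 176, 161, 145, 143, 144, 180, 190, 191, 191, 192, 192, 191, 192, 192, 192]
[[228.1, 117.5], [333.8, 118.2], [214.6, 115.1], [347.8, 116.0], [280.2, 293.3], [281.1, 184.5]]
80 [180, 180, 180, 180, 180, 180, 180, 180, 180, 179, 179, 179, 179, 180, 179, 180, 179, 179, 179, 179, 179, 180, 180, 180, 179, 179, 179, 179, 179, 180, 179, 180, 180, 180, 180, 180, 179, 173, 182, 188, 161, 136, 96, 182, 179, 178, 180, 177, 179, 181, 180, 177, 136, 132, 132, 133, 141, 174, 169, 136, 139, 133, 132, 138, 170, 132, 131, 130, 130, 136, 175, 172, 170, 175, 176, 171, 174, 172, 140, 129, 128, 129, 129, 129, 142, 177, 177, 177, 178, 177]
[[214.2, 117.1], [342.1, 117.1], [192.7, 114.0], [363.0, 114.0], [277.6, 352.6], [277.3, 210.1]]
79 [212, 213, 213, 212, 213, 212, 213, 213, 213, 213, 213, 201, 212, 217, 215, 214, 213, 215, 164, 177, 209, 213, 214, 214, 213, 213, 214, 214, 214, 213, 214, 214, 214, 177, 160, 159, 159, 110, 116, 116, 209, 218, 220, 216, 191, 166, 132, 135, 213, 213, 213, 213, 212, 215, 214, 215, 215, 215, 215, 212, 172, 158, 157, 158, 168, 207, 207, 205, 174, 205, 205, 160, 164, 167, 160, 166, 174, 205, 209, 209, 209, 200, 155, 155, 155, 167, 177, 208, 208, 207]
```

Run:
```python
from h import *
def proj(cam,T,P):
    f=210/np.tan(np.radians(float(cam["fov_y"]))/2);K=np.array([[f,0,cam["cx"]],[0,f,cam["cy"]],[0,0,1]],float)
    Ti=np.linalg.inv(T);return cv2.projectPoints(np.array(P,float),cv2.Rodrigues(Ti[:3,:3])[0],Ti[:3,3],K,np.array(cam["distortion"],float))[0].reshape(-1,2).round(1)
w8=dict(np.load("w8.npz"));w7=dict(np.load("w7.npz"))
B=R.from_euler("z",12.8,degrees=True).as_matrix();o=[.5985,-.267,0]
print("stand far corners",proj(w8,w8["Tw"],np.array([[-.075,.1,.05],[.075,.1,.05]])@B.T+o))
p,r=blob(w8["img"],(240,130,320,335),60);print("grip w8",r,np.percentile(p[:,1],[0,100]))
for w,n in((w7,"w7"),(w8,"w8")):
    g=cv2.cvtColor(w["img"],cv2.COLOR_RGB2GRAY);e=cv2.Canny(g,40,120)
    L=cv2.HoughLinesP(e[80:190,150:400],1,np.pi/180,35,minLineLength=45,maxLineGap=8)[:,0]
    L=L+[150,80,150,80];L=sorted(L.tolist(),key=lambda l:(abs(l[2]-l[0])<abs(l[3]-l[1]),l[1] if abs(l[2]-l[0])>abs(l[3]-l[1]) else l[0]));print(n,L)
```

```text
stand far corners [[196.1  89.8]
 [361.2  90.4]]
grip w8 ((279.5, 271.0), (126.0, 79.0), 90.0) [208. 334.]
w7 [[278, 113, 382, 178], [226, 117, 287, 118], [284, 120, 347, 121], [219, 120, 274, 120], [219, 122, 284, 121], [274, 123, 347, 123], [221, 123, 343, 158], [254, 128, 312, 132], [286, 133, 347, 128], [284, 138, 358, 137], [254, 138, 308, 140], [268, 145, 347, 165], [272, 148, 358, 157], [220, 158, 291, 157], [160, 160, 207, 176], [273, 166, 343, 162], [236, 168, 299, 174], [221, 170, 300, 177], [253, 171, 299, 175], [250, 182, 300, 184], [328, 185, 377, 187], [254, 186, 300, 183], [329, 186, 378, 188], [219, 121, 221, 189], [225, 130, 227, 182], [227, 135, 229, 189]]
w8 [[197, 91, 303, 91], [207, 96, 325, 96], [197, 96, 249, 118], [197, 98, 335, 98], [204, 112, 358, 112], [248, 116, 363, 114], [196, 119, 256, 117], [196, 124, 272, 124], [296, 124, 361, 123], [308, 127, 365, 128], [195, 140, 243, 154], [292, 140, 360, 132], [284, 143, 359, 145], [194, 169, 253, 167], [312, 177, 357, 180], [300, 183, 368, 184], [288, 184, 368, 186], [201, 134, 204, 189], [207, 129, 210, 187], [213, 130, 215, 176], [284, 117, 285, 187], [342, 189, 342, 128], [356, 189, 361, 121], [388, 186, 394, 135]]
```

Rim and stand edges agree with the model: the rim centre column is 278.5, the stand's is 279, and the far rim sits as it did before the grasp, so the basket is level. It lies about 3 mm too far in -y. I'll correct that and go down to the 2 cm gap.

```bash
python3 -m inch '[{"ax":0,"ay":0,"az":0,"x":-0.5,"y":3,"z":3,"hand":1},{"ax":0,"ay":0,"az":0,"x":0,"y":6,"z":0,"hand":1},{"ax":0,"ay":0,"az":0,"x":0,"y":7,"z":0,"hand":1},{"ax":0,"ay":0,"az":0,"x":0,"y":5,"z":0,"hand":1},{"ax":0,"ay":0,"az":0,"x":0,"y":2,"z":0,"hand":1}]'
python3 -m inch '[{"ax":0,"ay":0,"az":0,"x":0,"y":0,"z":0,"hand":1},{"ax":0,"ay":0,"az":0,"x":0,"y":0,"z":0,"hand":1},{"ax":0,"ay":0,"az":0,"x":0,"y":0,"z":0,"hand":1},{"ax":0,"ay":0,"az":0,"x":0,"y":0,"z":0,"hand":1},{"ax":0,"ay":0,"az":0,"x":0,"y":0,"z":0,"hand":1}]'
python3 - <<'E'
from h import *
from plant import *
def proj(cam,T,P):
    f=210/np.tan(np.radians(float(cam["fov_y"]))/2);K=np.array([[f,0,cam["cx"]],[0,f,cam["cy"]],[0,0,1]],float)
    Ti=np.linalg.inv(T);return cv2.projectPoints(np.array(P,float),cv2.Rodrigues(Ti[:3,:3])[0],Ti[:3,3],K,np.array(cam["distortion"],float))[0].reshape(-1,2).round(1)
s=get_state();c=read_camera("wrist");T=wristT(s,c);g=read_camera("scene")
print(s["eef_pos"],R.from_quat(s["tcp_rot"]).as_matrix().round(3),s["contact_force"],s["wrist_torque"].round(3))
B=R.from_euler("z",12.8,degrees=True).as_matrix();o=[.5985,-.267,0]
print("stand/rim expected",proj(c,T,np.array([[-.075,.1,.05],[.075,.1,.05],[-.05,.075,.13],[.05,.075,.13]])@B.T+o).tolist())
e=cv2.Canny(cv2.cvtColor(c["img"],cv2.COLOR_RGB2GRAY),40,120)
L=cv2.HoughLinesP(e[70:190,150:400],1,np.pi/180,50,minLineLength=60,maxLineGap=8)[:,0]+[150,70,150,70];print([l for l in L.tolist() if abs(l[1]-l[3])<4])
p,r=blob(g["img"],(262,125,305,160),45);print("kettle grip scene",plane(g,[r[0]],.152))
E
```

```text
time: 19.32
eef_pos: [0.5968, -0.264, 0.181]
tcp_rot: [-0.702, -0.08, 0.081, 0.703]
contact_force: [-0.4, 1.3, -4.6]
opening: 0.169
time: 19.73
eef_pos: [0.5978, -0.2647, 0.1834]
tcp_rot: [0.703, 0.081, -0.08, -0.702]
contact_force: [-0.4, -0.4, -4.3]
opening: 0.177
[ 0.59775469 -0.26466246  0.18340327] [[ 0.974  0.001 -0.226]
 [ 0.226 -0.     0.974]
 [ 0.001 -1.    -0.001]] [-0.39116045 -0.38519356 -4.27535232] [ 0.021  0.032 -0.026]
stand/rim expected [[189.5, 90.9], [368.7, 91.6], [195.3, 119.8], [362.8, 120.5]]
[[191, 124, 272, 124], [189, 98, 353, 98], [191, 126, 273, 126], [189, 100, 341, 100], [220, 114, 319, 114], [284, 123, 365, 125], [284, 139, 364, 136], [285, 175, 348, 178]]
kettle grip scene [[ 0.42803888 -0.2903798   0.152     ]]
```

```bash
python3 -m inch '[{"ax":0,"ay":0,"az":0,"x":0,"y":1.5,"z":0,"hand":1},{"ax":0,"ay":0,"az":0,"x":0,"y":0,"z":0,"hand":1},{"ax":0,"ay":0,"az":0,"x":0,"y":0,"z":0,"hand":1},{"ax":0,"ay":0,"az":0,"x":0,"y":0,"z":0,"hand":1},{"ax":0,"ay":0,"az":0,"x":0,"y":0,"z":0,"hand":1}]'
python3 -m inch '[{"ax":0,"ay":0,"az":0,"x":0,"y":0,"z":0,"hand":1},{"ax":0,"ay":0,"az":0,"x":0,"y":0,"z":0,"hand":1},{"ax":0,"ay":0,"az":0,"x":0,"y":0,"z":0,"hand":1},{"ax":0,"ay":0,"az":0,"x":0,"y":0,"z":0,"hand":1},{"ax":0,"ay":0,"az":0,"x":0,"y":0,"z":0,"hand":1}]'
python3 -c "
from plant import *
print(get_state()['dq'].round(4));sign_off()"
```

```text
time: 20.25
eef_pos: [0.5975, -0.2645, 0.1814]
tcp_rot: [-0.703, -0.08, 0.08, 0.703]
contact_force: [0.2, -0.5, -4.3]
opening: 0.167
time: 20.67
eef_pos: [0.5975, -0.2645, 0.1815]
tcp_rot: [-0.703, -0.08, 0.08, 0.703]
contact_force: [0.2, -0.2, -3.6]
opening: 0.168
[ 0.0009  0.0016 -0.0006 -0.0023 -0.0005  0.0009]
the job is handed in; nothing more can be done
```

I put the kettle upright on the mat and released it, then carried the basket over the plate rack. The job was handed in at 20.7 s with the basket held still over the stand.

**Kettle:** after release, the scene camera puts its handle grip at (0.428, -0.290). The mat centre measured (0.429, -0.290) from the top camera and (0.429, -0.287) from the scene camera. The wrist camera's (0.422, -0.289) disagreed by 6 mm; the mat was cut off at the edge of that picture, so I ignored it.

**Basket:**
- **Height:** the floor is about 20 mm above the bars, worked out from the tool height at the grasp and now, not seen directly.
- **Alignment:** the tool is turned about 13.0° and the stand about 12.8°. The basket's rim is centred on the stand to about 3 mm.
- **Level:** the rim's far edge sits as it did before the grasp. One floor corner in the scene picture read about 4 mm high, which I took as reading error.
- **Contact:** the force showed only the basket's weight, and the joints were still.

The basket's floor crossed the plates with about 6 cm to spare, with no sign of contact in the force readings. I did not measure the bowl, bottle and mug again at the end, but no move went near them. My first set of moves was refused for missing fields, and nothing moved.

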